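# Start and close a screw cap on the detergent canister

### The arm

A 6-joint arm with a two-finger parallel gripper is mounted at the origin on the work surface. World frame = base frame: x ahead of the robot, y to its left, z up, the work surface at z = 0. Lengths are in mm, angles in degrees, forces in N, time in s.
With the tool pointing down it reaches from about 300 to 850 mm from the base axis. Payload 4.2 kg.
Tool frame: the origin (TCP) lies at the very end of the fingers, on their centre line; the grasp point (between the pads) lies 19 mm behind it; x points along the fingers, y is the direction in which the jaws open and shut, and the axes are right-handed (so a half turn about x gives the same grasp; the last joint's range is limited). The gripper opens to 91 mm and grips with 3 to 60 N. Pads are 32 mm wide; open, the fingers measure 118 mm over their backs; the gripper's body (76 mm by 178 mm) begins 60 mm behind the grasp point.
Start: joints at [69.729, 18.312, 89.639, -0, 72.044, -1.146], TCP at [188.393, 543.278, 213.976] pointing down, gripper open.
Joint ranges: [-177.97, 177.97], [-48.28, 115.42], [12.27, 149.76], [-77.06, 257.06], [2.81, 150.46], [-146.56, 146.56]. Speed limits (degrees/s): [147.25, 147.25, 180, 180, 180, 180].

### API

Orientations are given as [roll, pitch, yaw] about the fixed x, y, z axes, in that order (R = Rz(yaw) Ry(pitch) Rx(roll)).
In Python, from workcell import sensors, grab_frame, job_done, finder gives the robot as it stands.
- The arm moves only by the tool play_rows, never from a script. Its argument "motion" is a list of rows, each a list of 5 numbers: the shift along the world's x, y, z in m, then the turn about the world's z in rad, then the opening, from 0 (shut) to 1 (fully open). In form: [[tx, ty, tz, roll, fingers], ...]. A call has exactly 8 rows; each row is the pose to reach, as a shift and turn from the pose commanded when the call began; what a row does not reach only later rows make up. A row lasts 1/12 s, in which the tool goes at most 41.7 mm and 7.16 degrees, less where a joint would pass 70% of its speed; a pose out of reach is approached as far as the arm can. A call with a gripper value outside its range is refused whole. The fingers move at their own pace and stop on an object; "squeeze" is the grip in N (left out, the last holds). Time passes only in rows, so rows that repeat a pose let the fingers close, or fill a call up. It gives the time, the measured TCP pose, the force and the opening at its end, in the units of the state.
- sensors.state(): the state, without advancing time (a new reading comes with each control period).
- grab_frame(name): name is "side" or "top" or "wrist"; returns a dict with "img" (400x640x3 uint8, blue, green, red), "fx", "fy", "cx", "cy" (pixels), "rvec" (rotation vector, rad) and "tvec" (3), from world to camera coordinates, as OpenCV has them; the wrist camera has in their place "tool_from_camera" (4x4, takes a point from camera to tool coordinates, whose origin is the TCP and whose axes are the tool frame's). Camera axes: x right, y down, z forward; pixel columns grow to the right and rows downward; lengths in mm; the calibration is good to about 2 mm. A picture is of the moment at which its call begins: read the wrist's pose just before it. There is no depth.
- job_done(): hands the job in, once; it reports no verdict.
Trained networks look in a picture, given as the dict that the camera call returned (one of the last four; its "shot" number tells which), for a name from the list of things; names that differ only in an ending like _2 or _b are one class to them, and where a whole thing is asked for, a point or a joint stands for the part that bears it (a point fixed in the world has none). Each returns a list of dicts, best first, with "conf" (0 to 1); they miss things now and then, are a little off and sometimes report something else, mostly with a low value. They report only what shows in the picture. A call takes as long as a camera call. They do not tell look-alikes from the thing itself.
- finder.spot_in(picture, label): "point" ([column, row] in pixels, amid what is visible of it).
- finder.spot_point(picture, label): "point" ([column, row] in pixels: a listed point, or the origin of a listed thing).
The state is a dict: "time_s": time; "qpos": joint angles; "qvel": joint speeds; "effort": joint torques, N m; "ee_pos": TCP position; "ee_rot": TCP orientation; "force": force on the tool from outside, world axes, zero at the start; "torque": the same for the moment, N m; "gripper_width": finger opening in mm.
Only numpy, scipy, OpenCV 4.12 (cv2) and the standard library are available. Lean on these libraries where they do the work, as an engineer would, in place of code of your own. Each camera call takes 0.05 s, during which the arm holds its last target.

### The job

The blue cap on the white detergent canister sits loose on top of its thread: without lifting it off, turn it backwards (anticlockwise seen from above) under light downward pressure until you feel it click down into the thread, then screw it on clockwise until it is fully home, and let go. The thread is plastic and breaks if the cap is rammed, so press and turn gently. Leave everything else on the shelf where it stands.

Things in the scene. Friction and masses are not known exactly. Their poses are not given: they have to be found in the camera images.
- canister: White round detergent canister, yellow band, screwed to the shelf by a steel foot ring; cannot move. Body 100 mm diameter, shoulder 110 mm above the shelf. Origin: centre of its underside, z up. The angle of the hidden thread about the neck differs every time; no pose gives it. Forcing the cap against canister and neck with more than 50 N in all breaks the thread.
- cap: Blue screw cap, about 70 g, loose on the neck with about 1 mm sideways play. Skirt 69 mm outer diameter, 33 mm tall; on it, centred, a round grip 42 mm diameter, 30 mm tall. Origin: centre of the skirt's lower edge, z up the screw axis. Three inward pins; the neck has a three-start right-hand thread. Turning takes under 0.15 N m at 6 N pressure; 0.25 N m at the end stop is ample.
- cap_grip (a point): Point for gripping the cap's round grip: on the axis, 54 mm above the cap's origin, 21 mm above the skirt's top, 9 mm below the grip's top. Turns with the cap.
- canister_shoulder (a point): On the canister's axis at the shoulder, 110 mm above the shelf. Height of the skirt's lower edge above it: 12.7 mm at the start (pins on level lands), 5.5 mm once clicked into the thread entry, 1.0 mm fully home. The thread is self-locking: the cap stays where it is let go.
- cap_top (a point): Centre of the grip's top, 63 mm above the cap's origin. Backwards (anticlockwise from above) the cap slides level for 9 to 86 degrees, unknown beforehand, then drops 7.2 mm (the click) if pressed lightly or free; gripped at a fixed height it does not drop. The entry is about 13 degrees wide; a cap held up is carried across it onto the next land, and the next entry is 120 degrees further.
- cap_mark (a point): White dash on the skirt's top edge, 34 mm from the axis on the cap's own +x side; it points within 6 degrees of the canister's +x at the start. Before the click the cap must not be turned clockwise (over 17 degrees spoils the thread).
- cap_rim (a point): Centre of the skirt's lower edge (the cap's origin). From the click, clockwise, the thread leads the cap down another 4.5 mm over its last 57 degrees to a hard end stop, with about 1 mm of axial play: follow it down. From click to end stop takes 57 to 70 degrees.
- basket: Bystander: blue lidded peg basket, 156 x 116 x 110 mm. Origin: centre of its underside. Must stay where it is.
- peg: Bystander: steel spring-clip peg lying flat, 75 x 10 x 13 mm. Origin: centre of its underside. Must stay where it is.
- brush: Bystander: wooden-handled stain brush lying flat, about 195 mm long, 42 mm wide, 30 mm tall. Origin: centre of its underside. Must stay where it is.
- spray: Bystander: closed green spray bottle with white head, 68 mm diameter, 188 mm tall. Origin: centre of its underside. Must stay where it is.
- dish: Bystander: small blue ceramic coin dish, 90 mm diameter, 24 mm tall. Origin: centre of its underside. Must stay where it is.
- jar: Bystander: amber glass jar, 70 mm diameter, 90 mm tall. Origin: centre of its underside. Must stay where it is.
- bottle: Bystander: white bottle with orange cap, 72 mm diameter, 170 mm tall. Origin: centre of its underside. Must stay where it is.
Mind the look-alikes: they are no part of the job. Leave any red look-alike of the cap alone.

How it is judged (in metres and radians):
On the way, in this order (a step that is already met when the one before it is completed fails the run):
1. the cap, turned backwards, has clicked down into the thread entry (skirt edge under 7.5 mm above the shoulder) (z of cap in the frame of canister below 0.1175 m), for 0.1 s.
2. the cap is screwed fully home (skirt edge under 2 mm above the shoulder) (z of cap in the frame of canister below 0.112 m and angle between cap's own z axis and vertical below 0.05 rad and horizontal distance between cap and canister below 0.004 m), for 0.2 s.
At the end, for the whole second after the job is handed in: The cap is screwed home: the lower edge of its skirt is less than 2.0 mm above the canister's shoulder (fully home is 1.0 mm), level within 0.05 rad and within 4 mm of the canister's axis, let go and at rest (all of step 2 and linear speed of cap below 0.02 m/s and angular speed of cap below 0.1 rad/s); the robot touches nothing.
It fails at once if the cap is turned clockwise (by more than about 17 degrees) before it has clicked down (z of cap in the frame of canister above 0.1195 m and x of cap_mark in the frame of canister above 0 m and y of cap_mark in the frame of canister below -0.0129 m).
It fails at once if the cap is lifted more than 5 mm above where it sat at the start (z of cap in the frame of canister above 0.1277 m).
It fails at once if the cap is pressed or forced against the canister or its neck with more than 50 N (contact force between cap and canister above 50 N).
It fails at once if a bystander (basket, peg, brush, spray bottle, dish, jar, bottle) is moved more than 20 mm (distance of any of basket, peg, brush, spray, dish, jar, bottle from where it was at the start of the episode above 0.02 m).
It also fails if it takes over 64 s, if anything falls off the work surface, if the arm or the gripper's body presses on something with over 40 N, if the wrist force passes 120 N, or if a joint passes its speed limit or range.

## Working session

There is one attempt and no reset: what is moved stays moved. The work goes in short steps, Python scripts to look and compute and a tool call to move; the robot and the scene stay as the last step left them, time stands still between calls to the robot, and variables do not carry over. Pictures are saved under pics/ and viewed, and the job is handed in when it is done.

Besides the shell and the picture viewer there is one more tool, called after "Emit:" by a JSON object that holds its "fn" and its "kwargs". play_rows: Moves the arm, as the interface text tells. Its arguments: {"type":"object","properties":{"motion":{"type":"array","items":{"type":"array","items":{"type":"number"}}},"squeeze":{"type":"number"}},"required":["motion"]}

```bash
mkdir -p pics; ls; cat > h.py <<'E'
import numpy as np,cv2
from workcell import sensors, grab_frame, job_done, finder
def ray(p,uv):
    K=np.array([[p['fx'],0,p['cx']],[0,p['fy'],p['cy']],[0,0,1]])
    d=np.linalg.inv(K)@np.array([uv[0],uv[1],1.])
    R,_=cv2.Rodrigues(np.array(p['rvec'],float)); t=np.array(p['tvec'],float).ravel()
    return -R.T@t, R.T@d/np.linalg.norm(d)
def tri(rays):
    A=np.zeros((3,3));b=np.zeros(3)
    for o,d in rays:
        M=np.eye(3)-np.outer(d,d);A+=M;b+=M@o
    x=np.linalg.solve(A,b)
    return x,[np.linalg.norm((np.eye(3)-np.outer(d,d))@(x-o)) for o,d in rays]
E
python3 - <<'E'
from h import *
print(sensors.state())
P={}
for n in ['side','top']:
    p=grab_frame(n);P[n]=p;cv2.imwrite(f'pics/{n}0.png',p['img'])
    for l in ['cap','canister']: print(n,l,[(x['point'],x['conf']) for x in finder.spot_in(p,l)][:3])
    for l in ['cap_top','cap_grip','cap_mark','cap_rim','canister_shoulder']: print(n,l,[(x['point'],round(x['conf'],2)) for x in finder.spot_point(p,l)][:3])
for l in ['cap_top','cap_grip','cap_mark','cap_rim','canister_shoulder']:
    try: print(l,tri([ray(P[n],finder.spot_point(P[n],l)[0]['point']) for n in P]))
    except Exception as e: print(e)
print(sensors.state()['time_s'])
E
```

```text
pics
{'time_s': 0.0, 'qpos': array([ 6.97304657e+01,  1.83533381e+01,  8.97063160e+01, -7.82868884e-04,
        7.20447168e+01, -1.14374987e+00]), 'qvel': array([ 0.05637957,  0.1017087 , -0.03152917,  0.10841475,  0.16028344,
        0.02228297]), 'effort': array([-7.74709515e-04, -4.12477005e+01, -2.31962746e+01,  7.27907801e-02,
        4.57975524e-02, -1.45345612e-04]), 'ee_pos': array([188.20138793, 542.78955032, 213.10389143]), 'ee_rot': array([ -90.73516316,   89.89562644, -109.86070553]), 'force': array([-0.47648403,  1.24439665,  0.98595546]), 'torque': array([ 0.00387829, -0.00219765, -0.02903388]), 'gripper_width': 91.29748503103522}
side cap [([323.6, 176.1], 0.82), ([362.2, 204.6], 0.65), ([316.7, 246.8], 0.59)]
side canister [([321.6, 209.4], 0.88)]
side cap_top [([364.3, 195.3], 0.91), ([320.7, 169.8], 0.68)]
side cap_grip [([359.9, 197.2], 0.8), ([323.0, 170.5], 0.55)]
side cap_mark [([310.1, 245.9], 0.7), ([367.3, 196.6], 0.6), ([334.3, 173.2], 0.57)]
side cap_rim [([316.5, 249.5], 0.86), ([321.0, 185.5], 0.84), ([362.0, 209.5], 0.69)]
side canister_shoulder [([320.1
[... 502 characters left out ...]
top canister_shoulder [([306.1, 198.8], 0.63)]
cap_top (array([678.80113044,  32.88043629,  61.87572517]), [np.float64(10.877791301450976), np.float64(10.877791301450994)])
cap_grip (array([ 534.58271723, -141.99488077,  178.37966062]), [np.float64(63.04743065351323), np.float64(63.047430653513295)])
cap_mark (array([ 464.90374159, -151.59855729,   39.02463088]), [np.float64(2.039906396718902), np.float64(2.0399063967188424)])
cap_rim (array([ 488.54024323, -131.68758214,    7.02157636]), [np.float64(2.292008440885593), np.float64(2.2920084408854904)])
canister_shoulder (array([538.49720432,  16.22759898, 108.41829346]), [np.float64(0.20921711028051795), np.float64(0.20921711028044623)])
1.3
```

View pics/side0.png

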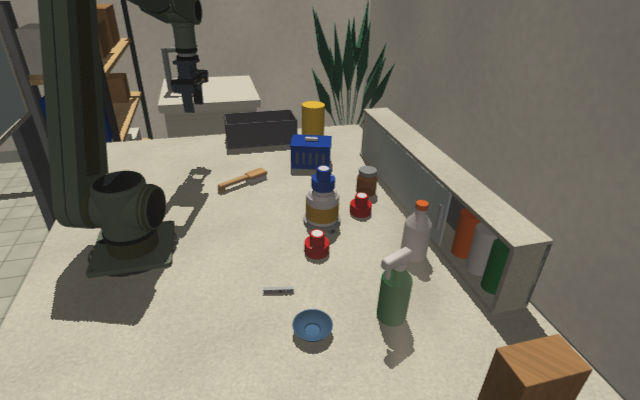

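View pics/top0.png

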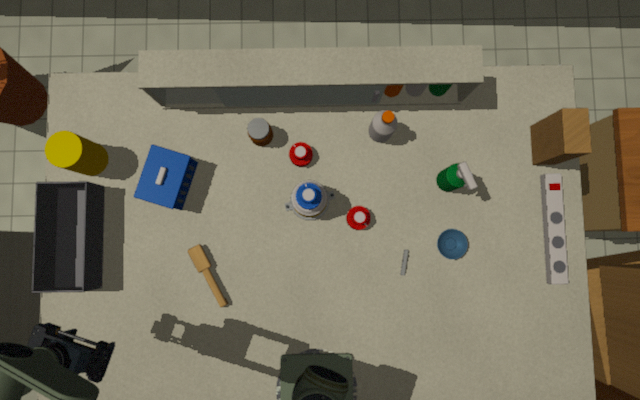

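```bash
python3 - <<'E'
from h import *
import cv2
S=cv2.imread('pics/side0.png');T=cv2.imread('pics/top0.png')
a=cv2.resize(S[140:270,220:420],None,fx=4,fy=4,interpolation=3);b=cv2.resize(T[120:270,240:400],None,fx=4,fy=4,interpolation=3)
cv2.imwrite('pics/sz.png',a);cv2.imwrite('pics/tz.png',b)
E
```

```text
(no output)
```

View pics/sz.png

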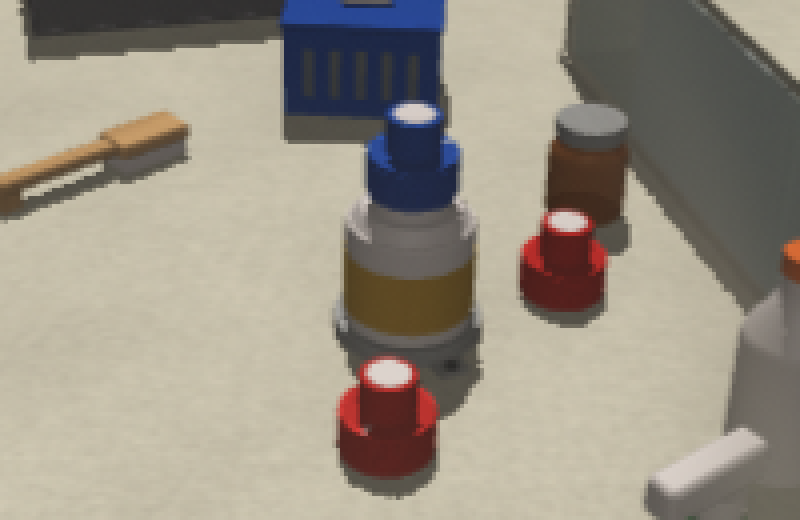

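View pics/tz.png

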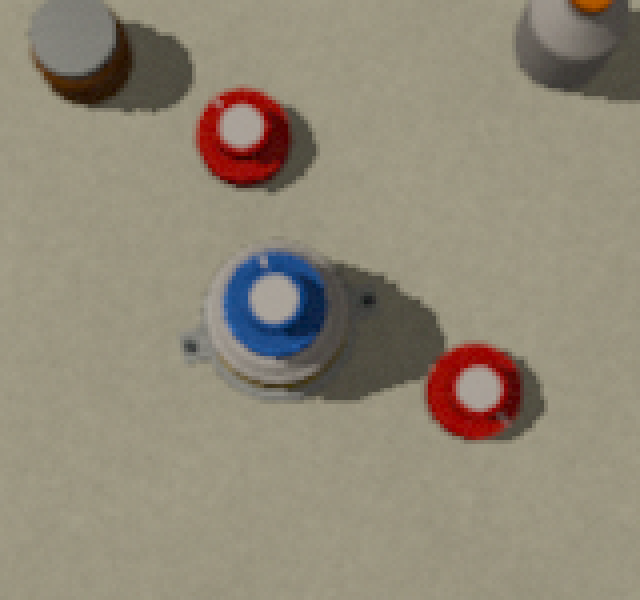

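```bash
python3 - <<'E'
from h import *
P={n:grab_frame(n) for n in ['side','top']}
box={'side':(312,162,336,174),'top':(300,187,317,204)}
r={}
for n,(a,b,c,d) in box.items():
    im=P[n]['img'].astype(int)[b:d,a:c]
    m=(im.min(2)>115).astype(np.uint8)
    k,l,s,ct=cv2.connectedComponentsWithStats(m)
    print(n,s[1:],ct[1:]+[a,b]); i=1+np.argmax(s[1:,4]); r[n]=ct[i]+[a,b]
    print(np.round(ray(P[n],r[n])[0]))
x=tri([ray(P[n],r[n]) for n in P]);print(x)
o,d=ray(P['top'],[305.8,185.5]);z=x[0][2]-30; m=o+d*(z-o[2])/d[2]; print(m,np.degrees(np.arctan2(*(m-x[0])[[1,0]])))
print(sensors.state()['time_s'])
E
```

```text
side [[19  0  5 12 51]
 [ 6  4 11  5 45]] [[333.35294118 167.58823529]
 [323.17777778 167.93333333]]
[ 248. -989.  714.]
top [[  2   2  13  12 119]] [[307.98319328 194.20168067]]
[ 421.  -12. 1398.]
(array([557.60576604,   5.53477663, 187.00524955]), [np.float64(15.127200206678431), np.float64(15.127200206678241)])
[569.13537122  15.49490724 157.00524955] 40.822894401888384
1.4
```

```bash
python3 - <<'E'
from h import *
P={n:grab_frame(n) for n in ['side','top']}
x=tri([ray(P['side'],[323.2,167.95]),ray(P['top'],[307.98,194.2])]);print(x)
o,d=ray(P['top'],[305.8,185.5]);z=x[0][2]-30; m=o+d*(z-o[2])/d[2]; print(m,np.degrees(np.arctan2(*(m-x[0])[[1,0]])))
p=grab_frame('wrist');cv2.imwrite('pics/w0.png',p['img']);print(p['tool_from_camera'],p['fx'],p['cx'],p['cy'])
E
```

```text
(array([543.46415943,   9.44219311, 186.31592271]), [np.float64(0.45235852646799884), np.float64(0.4523585264677496)])
[569.21754011  15.51032439 156.31592271] 13.258463170046259
[[ 5.74391648e-05 -2.41353654e-01  9.70437226e-01 -1.70183028e+02]
 [ 9.99999673e-01 -7.69075693e-04 -2.50462749e-04  3.70040819e-01]
 [ 8.06789782e-04  9.70436923e-01  2.41353531e-01 -6.83715361e+01]
 [ 0.00000000e+00  0.00000000e+00  0.00000000e+00  1.00000000e+00]] 319.3464726483493 317.6004507553259 197.160323509514
```

View pics/w0.png

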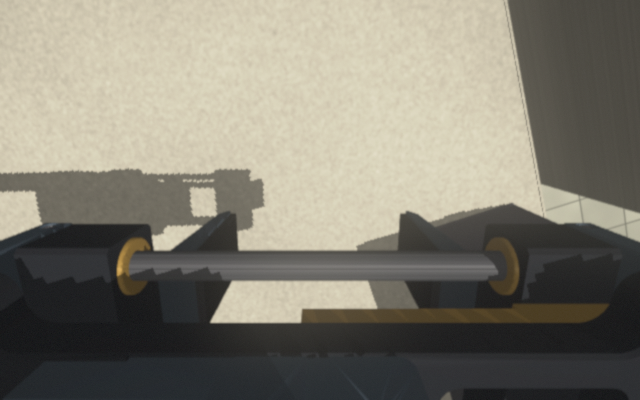

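Emit:
{"fn": "play_rows", "kwargs": {"motion": [[0.022,-0.033,0.01,-0.1,1],[0.044,-0.066,0.016,-0.2,1],[0.066,-0.1,0.016,-0.3,1],[0.088,-0.133,0.016,-0.4,1],[0.11,-0.166,0.016,-0.5,1],[0.132,-0.2,0.016,-0.6,1],[0.154,-0.233,0.016,-0.7,1],[0.177,-0.267,0.016,-0.8,1]]}}

```text
time_s: 2.22
ee_pos: [366.0, 274.7, 230.3]
ee_rot: [107.0, 89.9, 41.8]
force: [0.3, 0.2, 1.1]
gripper_width: 91.0
```

Emit:
{"fn": "play_rows", "kwargs": {"motion": [[0.022,-0.033,0,-0.1,1],[0.044,-0.066,0,-0.2,1],[0.066,-0.1,0,-0.3,1],[0.088,-0.133,0,-0.4,1],[0.11,-0.166,0,-0.5,1],[0.132,-0.2,0,-0.6,1],[0.154,-0.233,0,-0.7,1],[0.178,-0.267,0,-0.8,1]]}}

```text
time_s: 2.88
ee_pos: [543.9, 7.4, 230.2]
ee_rot: [155.3, 90.0, 44.2]
force: [0.4, 0.8, 0.1]
gripper_width: 91.0
```

```bash
cat >> h.py <<'E'
from scipy.spatial.transform import Rotation as Ro
def st():
    s=sensors.state(); R=Ro.from_euler('xyz',s['ee_rot'],degrees=True).as_matrix()
    print('t %.2f'%s['time_s'],'pos',s['ee_pos'].round(1),'yaw_y %.1f'%np.degrees(np.arctan2(R[1,1],R[0,1])),'xz %.3f'%R[2,0],'F',s['force'].round(1),'T',s['torque'].round(2),'w %.1f'%s['gripper_width'],'j6 %.0f'%s['qpos'][5])
    return s,R
E
python3 - <<'E'
from h import *
s,R=st()
p=grab_frame('wrist');cv2.imwrite('pics/w1.png',p['img'])
x=np.array([543.46,9.44,186.3])
c=np.linalg.inv(p['tool_from_camera'])@np.r_[R.T@(x-s['ee_pos']),1]
print(p['cx']+p['fx']*c[0]/c[2],p['cy']+p['fy']*c[1]/c[2])
E
```

```text
t 2.88 pos [543.9   7.4 230.2] yaw_y -21.1 xz -1.000 F [0.4 0.8 0.1] T [-0.08  0.06 -0.03] w 91.0 j6 21
317.0349771089825 215.27622054340054
```

View pics/w1.png

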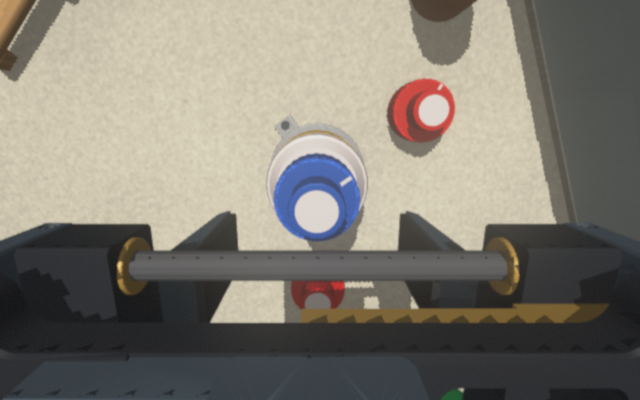

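```bash
cat >> h.py <<'E'
def wray(p,s,R,uv):
    T=np.array(p['tool_from_camera']);d=np.array([(uv[0]-p['cx'])/p['fx'],(uv[1]-p['cy'])/p['fy'],1.])
    return s['ee_pos']+R@T[:3,3],R@T[:3,:3]@d
def atz(o,d,z): return o+d*(z-o[2])/d[2]
E
python3 - <<'E'
from h import *
s,R=st()
p=grab_frame('wrist')
im=p['img'].astype(int)
m=(im.min(2)>150).astype(np.uint8); m[:, :280]=0;m[:,360:]=0;m[:188]=0;m[245:]=0
k,l,ss,ct=cv2.connectedComponentsWithStats(m);print(ss,ct)
i=1+np.argmax(ss[1:,4]);c=atz(*wray(p,s,R,ct[i]),186);print(c)
mk=atz(*wray(p,s,R,(347,182)),156);print(mk,np.degrees(np.arctan2(mk[1]-c[1],mk[0]-c[0])),np.hypot(*(mk-c)[:2]))
E
```

```text
t 2.93 pos [548.9   1.2 229.8] yaw_y -21.5 xz -1.000 F [ 5.5 -5.1  1.4] T [-0.33 -0.19  0.02] w 91.1 j6 21
[[     0      0    640    400 253883]
 [   284    188     45     40   1465]
 [   346    188     14     57    384]
 [   280    227     25     18    268]] [[319.55680372 199.38601245]
 [305.82662116 206.49897611]
 [355.30729167 221.140625  ]
 [289.12686567 238.21641791]]
[543.75405352  11.81443073 186.        ]
[576.96807917  10.76988566 156.        ] -1.8012964131068325 33.23044649912673
```

```bash
python3 - <<'E'
from h import *
for i in range(4): grab_frame('top')
s,R=st()
p=grab_frame('wrist');cv2.imwrite('pics/w2.png',p['img']);st()
im=p['img'].astype(int)
m=(im.min(2)>150).astype(np.uint8)
k,l,ss,ct=cv2.connectedComponentsWithStats(m)
for a,b in zip(ss,ct):
    if 200<a[4]<4000: print(a,b,atz(*wray(p,s,R,b),186))
E
```

```text
t 3.18 pos [542.7  10.1 229.9] yaw_y -20.7 xz -1.000 F [-0.5  0.3 -0.3] T [-0.08  0.11 -0.09] w 90.9 j6 21
t 3.23 pos [542.6  10.4 230.1] yaw_y -20.7 xz -1.000 F [0.4 0.1 0.2] T [-0.11  0.07  0.01] w 91.5 j6 21
[421  98  31  31 743] [435.99730821 112.72543742] [638.92123189  49.70723772 186.        ]
[ 298  193   44   43 1490] [319.37114094 214.07315436] [544.0229832   12.32635807 186.        ]
[ 212  281   72   41 2504] [251.63897764 302.30071885] [471.81988392 -34.50191926 186.        ]
```

View pics/w2.png

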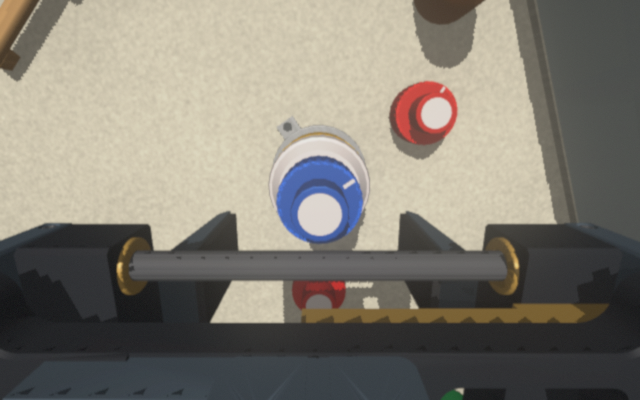

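Emit:
{"fn": "play_rows", "kwargs": {"motion": [[0,0.0015,-0.015,0,1],[0,0.0015,-0.03,0,1],[0,0.0015,-0.045,0,1],[0,0.0015,-0.057,0,1],[0,0.0015,-0.066,0,1],[0,0.0015,-0.07,0,1],[0,0.0015,-0.07,0,0.7],[0,0.0015,-0.07,0,0.6]], "squeeze": 12}}

```text
time_s: 3.9
ee_pos: [543.6, 11.3, 160.5]
ee_rot: [109.9, 90.0, -0.8]
force: [0.9, 0.9, 0.1]
gripper_width: 80.5
```

```bash
python3 - <<'E'
from h import *
st()
for n in ['wrist','top']:
    p=grab_frame(n);cv2.imwrite(f'pics/{n}3.png',p['img'])
st()
E
```

```text
t 3.90 pos [543.6  11.3 160.5] yaw_y -20.7 xz -1.000 F [0.9 0.9 0.1] T [-0.08  0.05 -0.02] w 80.5 j6 21
t 4.00 pos [543.9  11.  160.9] yaw_y -20.8 xz -1.000 F [-0.4  1.1 -0.6] T [-0.09  0.09 -0.  ] w 72.8 j6 21
```

View pics/wrist3.png

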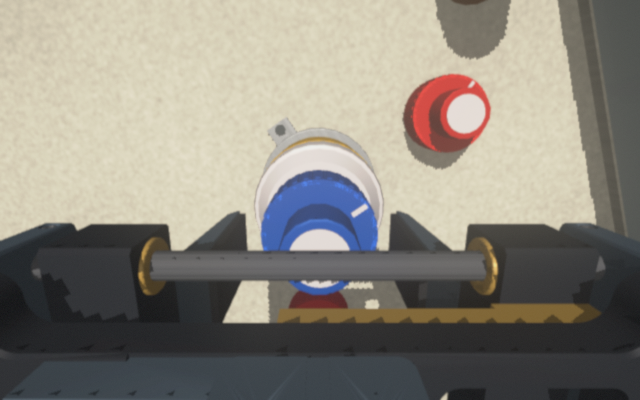

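Emit:
{"fn": "play_rows", "kwargs": {"motion": [[0,0,0,0,0.55],[0,0,0,0,0.5],[0,0,0,0,0.46],[0,0,0,0,0.4],[0,0,0,0,0.4],[0,0,0,0,0.4],[0,0,0,0,0.4],[0,0,0,0,0.4]], "squeeze": 12}}

```text
time_s: 4.67
ee_pos: [543.5, 10.8, 160.1]
ee_rot: [98.3, 90.0, -12.5]
force: [0.3, -0.0, 1.6]
gripper_width: 41.7
```

```bash
python3 - <<'E'
from h import *
st()
E
```

```text
t 4.67 pos [543.5  10.8 160.1] yaw_y -20.8 xz -1.000 F [ 0.3 -0.   1.6] T [-0.1   0.09  0.02] w 41.7 j6 21
```

Emit:
{"fn": "play_rows", "kwargs": {"motion": [[0,0,-0.0003,0,0.3],[0,0,-0.0006,0,0.3],[0,0,-0.001,0,0.3],[0,0,-0.001,0,0.3],[0,0,-0.001,0,0.3],[0,0,-0.001,0,0.3],[0,0,-0.001,0,0.3],[0,0,-0.001,0,0.3]], "squeeze": 12}}

```text
time_s: 5.33
ee_pos: [543.5, 10.8, 159.9]
ee_rot: [109.3, 89.9, -1.5]
force: [-1.4, -0.0, 6.1]
gripper_width: 41.4
```

```bash
python3 - <<'E'
from h import *
st()
E
```

```text
t 5.33 pos [543.5  10.8 159.9] yaw_y -20.8 xz -1.000 F [-1.4 -0.   6.1] T [-0.12  0.41  0.01] w 41.4 j6 21
```

Emit:
{"fn": "play_rows", "kwargs": {"motion": [[0,0,0,0.03,0.3],[0,0,0,0.06,0.3],[0,0,0,0.09,0.3],[0,0,0,0.12,0.3],[0,0,0,0.12,0.3],[0,0,0,0.12,0.3],[0,0,0,0.12,0.3],[0,0,0,0.12,0.3]]}}

```text
time_s: 6.0
ee_pos: [544.0, 11.1, 159.9]
ee_rot: [121.4, 89.9, 17.5]
force: [-0.6, 0.1, 5.5]
gripper_width: 41.7
```

```bash
python3 - <<'E'
from h import *
st()
p=grab_frame('wrist');cv2.imwrite('pics/w4.png',p['img'])
p=grab_frame('side');cv2.imwrite('pics/s4.png',cv2.resize(p['img'][120:270,240:400],None,fx=4,fy=4))
E
```

```text
t 6.00 pos [544.   11.1 159.9] yaw_y -13.9 xz -1.000 F [-0.6  0.1  5.5] T [ 0.06  0.21 -0.01] w 41.7 j6 14
```

View pics/w4.png

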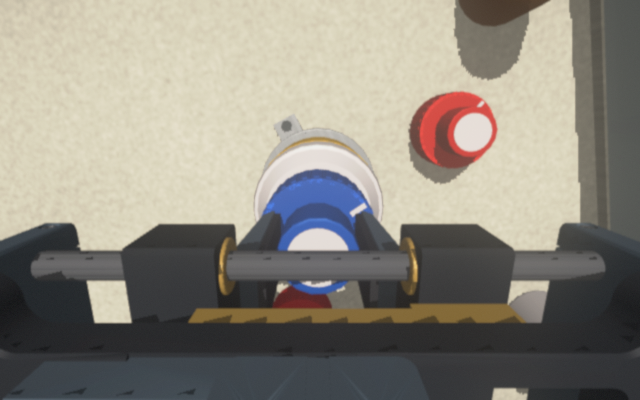

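Emit:
{"fn": "play_rows", "kwargs": {"motion": [[0,0,0,0.03,0.3],[0,0,0,0.06,0.3],[0,0,0,0.09,0.3],[0,0,0,0.12,0.3],[0,0,0,0.12,0.3],[0,0,0,0.12,0.3],[0,0,0,0.12,0.3],[0,0,0,0.12,0.3]]}}

```text
time_s: 6.77
ee_pos: [543.8, 11.7, 159.8]
ee_rot: [149.8, 89.9, 52.7]
force: [-0.9, 2.6, 5.5]
gripper_width: 41.7
```

Emit:
{"fn": "play_rows", "kwargs": {"motion": [[0,0,0,0.03,0.3],[0,0,0,0.06,0.3],[0,0,0,0.09,0.3],[0,0,0,0.12,0.3],[0,0,0,0.12,0.3],[0,0,0,0.12,0.3],[0,0,0,0.12,0.3],[0,0,0,0.12,0.3]]}}

```text
time_s: 7.43
ee_pos: [543.3, 10.8, 158.8]
ee_rot: [-91.1, 90.0, 178.7]
force: [0.2, -0.9, -0.3]
gripper_width: 41.6
```

Emit:
{"fn": "play_rows", "kwargs": {"motion": [[0,0,-0.001,0,0.3],[0,0,-0.002,0,0.3],[0,0,-0.003,0,0.3],[0,0,-0.004,0,0.3],[0,0,-0.005,0,0.3],[0,0,-0.0055,0,0.3],[0,0,-0.0055,0,0.3],[0,0,-0.0055,0,0.3]]}}

```text
time_s: 8.1
ee_pos: [543.4, 10.8, 153.5]
ee_rot: [-160.8, 90.0, 109.0]
force: [0.7, 0.0, -0.5]
gripper_width: 42.1
```

```bash
python3 - <<'E'
from h import *
st()
p=grab_frame('wrist');cv2.imwrite('pics/w5.png',p['img'])
E
```

```text
t 8.10 pos [543.4  10.8 153.5] yaw_y -0.2 xz -1.000 F [ 0.7  0.  -0.5] T [-0.05  0.06  0.02] w 42.1 j6 0
```

View pics/w5.png

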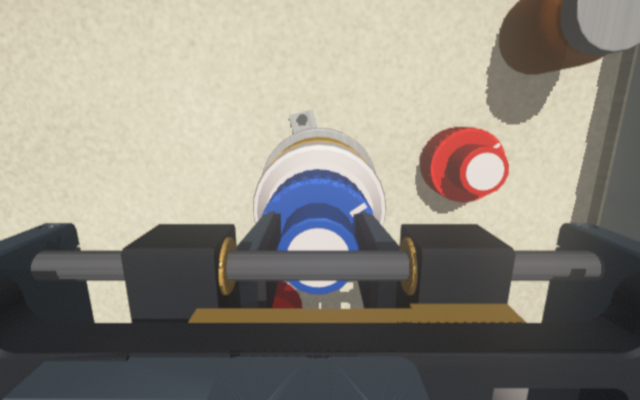

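Emit:
{"fn": "play_rows", "kwargs": {"motion": [[0,0,-0.0004,0,0.3],[0,0,-0.0008,0,0.3],[0,0,-0.0012,0,0.3],[0,0,-0.0015,0,0.3],[0,0,-0.0015,0,0.3],[0,0,-0.0015,0,0.3],[0,0,-0.0015,0,0.3],[0,0,-0.0015,0,0.3]]}}

```text
time_s: 8.82
ee_pos: [543.5, 10.8, 152.7]
ee_rot: [89.4, 89.9, -0.8]
force: [-1.5, 0.2, 5.7]
gripper_width: 41.7
```

Emit:
{"fn": "play_rows", "kwargs": {"motion": [[0,0,0,-0.03,0.3],[0,0,0,-0.06,0.3],[0,0,-0.0001,-0.09,0.3],[0,0,-0.0002,-0.12,0.3],[0,0,-0.0003,-0.15,0.3],[0,0,-0.0004,-0.18,0.3],[0,0,-0.0004,-0.2,0.3],[0,0,-0.0004,-0.2,0.3]]}}

```text
time_s: 9.48
ee_pos: [544.0, 10.6, 152.4]
ee_rot: [90.2, 89.9, -11.5]
force: [-0.5, -0.3, 5.4]
gripper_width: 41.5
```

```bash
python3 - <<'E'
from h import *
st()
E
```

```text
t 9.48 pos [544.   10.6 152.4] yaw_y -11.7 xz -1.000 F [-0.5 -0.3  5.4] T [-0.18  0.3  -0.  ] w 41.5 j6 12
```

Emit:
{"fn": "play_rows", "kwargs": {"motion": [[0,0,-0.0001,-0.03,0.3],[0,0,-0.0002,-0.06,0.3],[0,0,-0.0003,-0.09,0.3],[0,0,-0.0005,-0.12,0.3],[0,0,-0.0006,-0.15,0.3],[0,0,-0.0008,-0.18,0.3],[0,0,-0.0009,-0.2,0.3],[0,0,-0.0009,-0.2,0.3]]}}

```text
time_s: 10.15
ee_pos: [543.9, 10.6, 151.6]
ee_rot: [99.0, 89.9, -14.1]
force: [-0.7, -0.7, 6.0]
gripper_width: 41.7
```

Emit:
{"fn": "play_rows", "kwargs": {"motion": [[0,0,-0.0001,-0.03,0.3],[0,0,-0.0002,-0.06,0.3],[0,0,-0.0003,-0.09,0.3],[0,0,-0.0005,-0.12,0.3],[0,0,-0.0006,-0.15,0.3],[0,0,-0.0008,-0.18,0.3],[0,0,-0.0009,-0.2,0.3],[0,0,-0.0009,-0.2,0.3]]}}

```text
time_s: 10.82
ee_pos: [543.9, 10.6, 150.6]
ee_rot: [111.6, 89.9, -13.0]
force: [-1.0, 0.1, 5.8]
gripper_width: 41.8
```

```bash
python3 - <<'E'
from h import *
st()
p=grab_frame('wrist');cv2.imwrite('pics/w6.png',p['img'])
E
```

```text
t 10.82 pos [543.9  10.6 150.6] yaw_y -34.6 xz -1.000 F [-1.   0.1  5.8] T [-0.18  0.35  0.01] w 41.8 j6 35
```

View pics/w6.png

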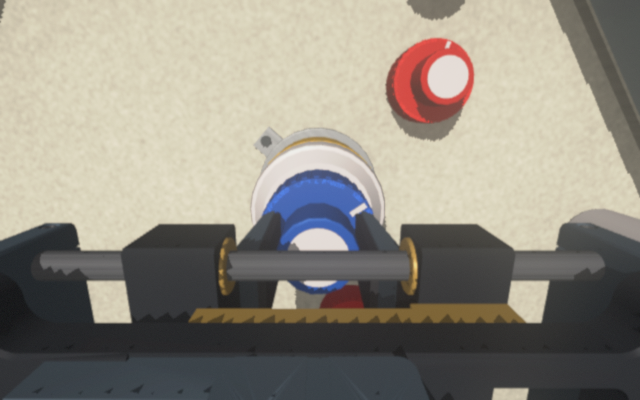

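Mark stays at (358,210) in the wrist view, so there's no slip and the cap turns with the fingers. I'll keep going.

Emit:
{"fn": "play_rows", "kwargs": {"motion": [[0,0,-0.0001,-0.03,0.3],[0,0,-0.0002,-0.06,0.3],[0,0,-0.0003,-0.09,0.3],[0,0,-0.0005,-0.12,0.3],[0,0,-0.0006,-0.15,0.3],[0,0,-0.0008,-0.18,0.3],[0,0,-0.0009,-0.2,0.3],[0,0,-0.0009,-0.2,0.3]]}}

```text
time_s: 11.53
ee_pos: [543.9, 10.6, 149.7]
ee_rot: [121.3, 89.9, -14.8]
force: [-1.7, -0.2, 5.8]
gripper_width: 41.6
```

Emit:
{"fn": "play_rows", "kwargs": {"motion": [[0,0,-0.0001,-0.03,0.3],[0,0,-0.0002,-0.06,0.3],[0,0,-0.0003,-0.09,0.3],[0,0,-0.0005,-0.12,0.3],[0,0,-0.0006,-0.15,0.3],[0,0,-0.0008,-0.18,0.3],[0,0,-0.0009,-0.2,0.3],[0,0,-0.0009,-0.2,0.3]]}}

```text
time_s: 12.2
ee_pos: [543.9, 10.6, 148.8]
ee_rot: [134.1, 89.9, -13.4]
force: [-0.7, -0.3, 4.7]
gripper_width: 41.7
```

```bash
python3 - <<'E'
from h import *
st()
p=grab_frame('wrist');cv2.imwrite('pics/w7.png',p['img'])
E
```

```text
t 12.20 pos [543.9  10.6 148.8] yaw_y -57.5 xz -1.000 F [-0.7 -0.3  4.7] T [-0.14  0.4  -0.06] w 41.7 j6 57
```

View pics/w7.png

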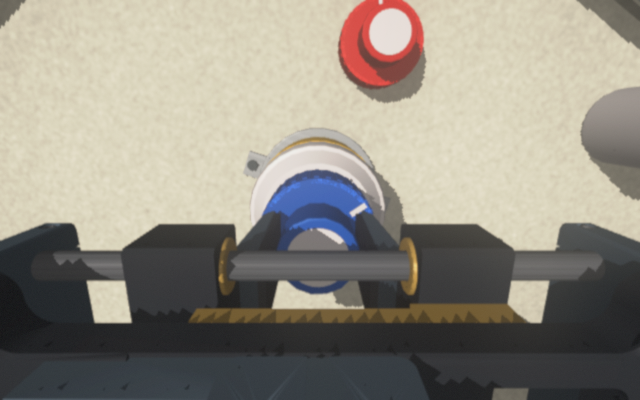

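Emit:
{"fn": "play_rows", "kwargs": {"motion": [[0,0,-0.0001,-0.02,0.3],[0,0,-0.0002,-0.04,0.3],[0,0,-0.0003,-0.06,0.3],[0,0,-0.0004,-0.08,0.3],[0,0,-0.0005,-0.1,0.3],[0,0,-0.0006,-0.12,0.3],[0,0,-0.0006,-0.12,0.3],[0,0,-0.0006,-0.12,0.3]]}}

```text
time_s: 12.92
ee_pos: [543.9, 10.9, 148.4]
ee_rot: [151.7, 89.9, -2.6]
force: [-1.3, 0.7, 6.4]
gripper_width: 41.9
```

```bash
python3 - <<'E'
from h import *
st()
E
```

```text
t 12.92 pos [543.9  10.9 148.4] yaw_y -64.3 xz -1.000 F [-1.3  0.7  6.4] T [0.06 0.34 0.31] w 41.9 j6 64
```

Emit:
{"fn": "play_rows", "kwargs": {"motion": [[0,0,0,-0.01,0.3],[0,0,0,-0.02,0.3],[0,0,0,-0.03,0.3],[0,0,0,-0.03,0.3],[0,0,0,-0.03,0.3],[0,0,0,-0.03,0.3],[0,0,0,-0.03,0.3],[0,0,0,-0.03,0.3]]}}

```text
time_s: 13.58
ee_pos: [543.9, 11.0, 148.3]
ee_rot: [153.9, 89.9, -2.1]
force: [-1.6, 1.0, 5.4]
gripper_width: 41.9
```

```bash
python3 - <<'E'
from h import *
st()
p=grab_frame('wrist');cv2.imwrite('pics/w8.png',p['img'])
E
```

```text
t 13.58 pos [543.9  11.  148.3] yaw_y -66.0 xz -1.000 F [-1.6  1.   5.4] T [0.05 0.32 0.39] w 41.9 j6 66
```

View pics/w8.png

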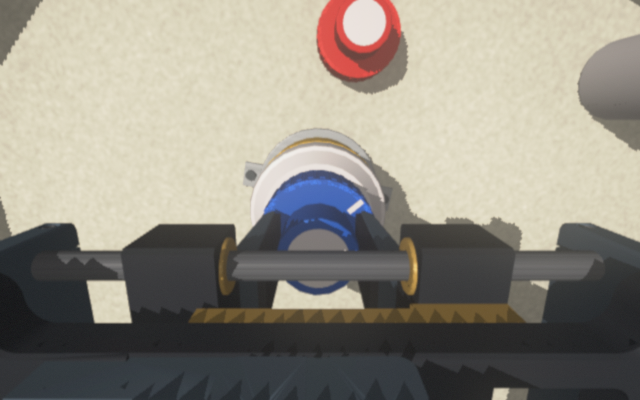

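Emit:
{"fn": "play_rows", "kwargs": {"motion": [[0,0,0.0005,0.01,0.3],[0,0,0.0008,0.01,0.5],[0,0,0.0008,0.01,0.7],[0,0,0.0008,0.01,0.9],[0,0,0.0008,0.01,1],[0,0,0.0008,0.01,1],[0,0,0.0008,0.01,1],[0,0,0.0008,0.01,1]]}}

```text
time_s: 14.3
ee_pos: [543.4, 10.8, 148.1]
ee_rot: [4.8, 90.0, -150.7]
force: [-0.4, -0.3, -0.1]
gripper_width: 83.0
```

Emit:
{"fn": "play_rows", "kwargs": {"motion": [[0,0,0,0,1],[0,0,0,0,1],[0,0,0,0,1],[0,0,0.01,0,1],[0,0,0.025,0,1],[0,0,0.04,0,1],[0,0,0.055,0,1],[0,0,0.07,0,1]]}}

```text
time_s: 14.97
ee_pos: [543.5, 10.8, 219.7]
ee_rot: [151.3, 90.0, -4.2]
force: [-0.0, 0.1, -0.0]
gripper_width: 91.3
```

```bash
python3 - <<'E'
from h import *
st()
for i in range(3):
    p=grab_frame('side')
cv2.imwrite('pics/s9.png',cv2.resize(p['img'][140:270,220:420],None,fx=4,fy=4,interpolation=3))
im=p['img'].astype(int)
print([(x['point'],x['conf']) for x in finder.spot_point(p,'cap_top')][:3])
s,R=st()
p=grab_frame('wrist');cv2.imwrite('pics/w9.png',p['img']);st()
E
```

```text
t 14.97 pos [543.5  10.8 219.7] yaw_y -65.5 xz -1.000 F [-0.   0.1 -0. ] T [-0.09  0.11  0.  ] w 91.3 j6 65
[([318.2, 171.7], 0.74), ([316.2, 234.4], 0.63), ([362.4, 196.3], 0.55)]
t 15.17 pos [543.4  10.8 218.4] yaw_y -65.5 xz -1.000 F [ 0.5  0.  -0.1] T [-0.04  0.13  0.02] w 91.0 j6 65
t 15.22 pos [542.9  10.8 217.7] yaw_y -65.5 xz -1.000 F [ 0.5  0.1 -0.9] T [-0.07  0.11 -0.06] w 91.4 j6 65
```

View pics/s9.png

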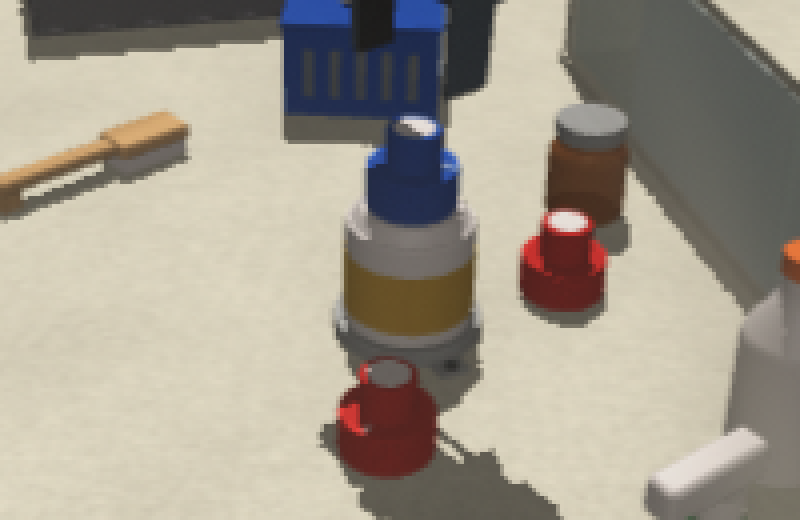

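View pics/w9.png

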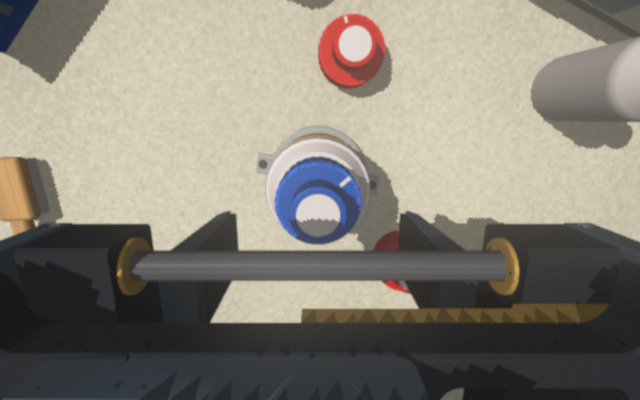

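```bash
python3 - <<'E'
from h import *
st(); print(job_done())
E
```

```text
t 15.22 pos [542.9  10.8 217.7] yaw_y -65.5 xz -1.000 F [ 0.5  0.1 -0.9] T [-0.07  0.11 -0.06] w 91.4 j6 65
the job is handed in; nothing more can be done
None
```

The blue cap is screwed fully home and released, and I handed the job in at 15.2 s. There was no verdict back.

- **Click:** I gripped the cap at 12 N and pressed with about 6 N while turning it anticlockwise. It fell into the thread entry within about 21°, and following it down gave a 7.2 mm drop, as specified.
- **Screwing home:** I turned it clockwise about 66° in total. The cap came down another 4.4 mm (4.5 mm expected), and the end stop showed as a torque of 0.3–0.4 N m. That is more than the 0.25 N m the task calls ample. The mark shifted slightly between the fingers at the stop, so the grip slipped a little there.
- **Forces:** Every downward force reading stayed at or below 6.4 N, taken at the end of each move.
- **After release:** The fingers are open and about 58 mm above their release height, with no contact force. The side and wrist pictures show the cap sitting low on the canister. The bystanders in view and the red caps look unmoved, judged by eye; I took no final overhead picture.
- **Disagreement:** The fixed cameras and the wrist camera differed by about 3 mm on the cap's position. I gripped at the mean and felt no side load.

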